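# Build the strainer cascade

## Task

Build the strainer cascade on the grey collecting cup: the blue strainer in the cup, the white one on it, the yellow one on that, and the green lid on top, each standing upright and seated fully down in the part below. The red strainer is a spare: leave it, the two loose vials and the timer where they stand, and let go of the finished stack.

Things in the scene. Friction and masses are not known exactly. Their poses are not given: they have to be found in the camera images.
- cup: Grey collecting cup on a round foot (84 mm diameter), fixed to the worktop; 58 mm in diameter and 50 mm high, open at the top with a 46 mm bore 23 mm deep. Origin: centre of its underside, z up. Its place differs from start to start.
- cup_rim (a point): Centre of the cup's mouth, at the level of its rim, 50 mm above the cup's origin. The origin of the blue strainer lies 10 mm below this point when seated.
- strainer_blue: Blue plastic strainer (finest mesh, goes lowest). Loose, 40 g, 36 mm high, round; origin at the centre of its underside, z up. Lowest 10 mm: skirt, 40 mm diameter (37 at the foot). From 10 to 36 mm: body, 52 mm diameter, grasped here; 46 mm bore open at the top, 21 mm deep. Seated, the skirt sits 10 mm deep in the part below (2 to 3 mm play), shoulder on its rim: 26 mm a strainer.
- strainer_white: White plastic strainer (medium mesh, goes second). Loose, 40 g, 36 mm high, round; origin at the centre of its underside, z up. Lowest 10 mm: skirt, 40 mm diameter (37 at the foot). From 10 to 36 mm: body, 52 mm diameter, grasped here; 46 mm bore open at the top, 21 mm deep. Seated, the skirt sits 10 mm deep in the part below (2 to 3 mm play), shoulder on its rim: 26 mm a strainer.
- strainer_yellow: Yellow plastic strainer (coarsest mesh, goes third). Loose, 40 g, 36 mm high, round; origin at the centre of its underside, z up. Lowest 10 mm: skirt, 40 mm diameter (37 at the foot). From 10 to 36 mm: body, 52 mm diameter, grasped here; 46 mm bore open at the top, 21 mm deep. Seated, the skirt sits 10 mm deep in the part below (2 to 3 mm play), shoulder on its rim: 26 mm a strainer.
- lid: Green lid with an upright round knob, loose, 40 g, 38 mm high; origin at the centre of its underside, z up. Skirt of 40 mm diameter (37 at the foot), 10 mm high, as on the strainers; disc of 52 mm diameter from 10 to 15.5 mm; knob of 20 mm diameter from 15.5 to 38 mm, grasped from above. Seated, its origin lies 10 mm below the rim of the strainer under it.
- strainer_red: Red plastic strainer, a spare of the same shape and size as the others (52 mm diameter, 36 mm high, origin at the centre of its underside); not used, stays where it is.
- vial_green: Brown vial with green cap, 30 mm in diameter, 62 mm high, loose, upright; origin at the centre of its underside. A bystander.
- vial_redcap: White vial with red cap, 30 mm in diameter, 62 mm high, loose, upright; origin at the centre of its underside. A bystander.
- timer: White digital timer, 38 x 68 x 54 mm (x, y, z), loose, standing; origin at the centre of its underside. A bystander.
Things that resemble listed ones, but are neither listed nor needed, are in the scene too. Several things look just like the strainer_yellow: the one meant starts farthest to the robot's left.

How it is judged:
By the outcome, as a careful person would: the job done as asked, in the order asked, and still so for the second after the job is handed in, with the robot touching nothing.
It also fails if it takes over 133 s, if anything falls off the work surface, if the arm or the gripper's body presses on something with over 40 N, if the wrist force passes 120 N, or if a joint passes its speed limit or range.

## Robot

A 6-joint arm with a two-finger parallel gripper is mounted at the origin on a cart in front of the work surface, level with it; the furniture and walls round the work are solid. World frame = base frame: x ahead of the robot, y to its left, z up, the work surface at z = 0. Lengths are in m, angles in rad, forces in N, time in s.
With the tool pointing down it reaches from about 0.4 to 0.925 m from the base axis. Payload 12.5 kg.
Tool frame: the origin (TCP) lies midway between the tips of the shut fingers; the grasp point (between the pads) lies 19 mm behind it (arm.pinch_z is the z of the grasp point in the tool frame, in m); z points along the fingers, y is the line along which they close (so a half turn about z gives the same grasp; the last joint's range is limited). The gripper opens to 95 mm and grips with 3 to 60 N. Pads are 20 mm wide; open, the fingers measure 119 mm over their backs; the gripper's body (75 mm by 180 mm) begins 59 mm behind the grasp point.
Start: joints at [-0.106, 0.491, 1.559, -0, 1.092, -0.106], TCP at [0.625, 0, 0.215] pointing down, gripper open.
Joint ranges: [-3.1, 3.1], [-0.84, 2.19], [0.05, 2.79], [-1.13, 4.28], [0.06, 2.93], [-2.69, 2.69]. Speed limits (rad/s): [2.22, 2.22, 2.79, 3.14, 3.14, 3.14].

## Interface

Orientations are given as a unit quaternion [w, x, y, z].
In Python, from plant import arm, camera, spotter gives the robot as it stands. The module is installed in compiled form; this text tells all that it offers.
- The arm moves only by the shell command python3 -m pendant 'ROWS'. ROWS is a JSON object whose one key "steps" holds a list of rows, each an object with "hand": the opening, from 0 (shut) to 1 (fully open); "linear": the shift along the tool's x, y, z in cm, a list of three; "turn": the turn, a rotation vector about the tool's x, y, z in units of 5 degrees (1.0 is 5 degrees), a list of three. In form: {"steps": [{"hand": hand, "linear": [tx, ty, tz], "turn": [rx, ry, rz]}, ...]}. A call has 1 to 12 rows; each row shifts and turns the commanded pose from where the row before left it, along the tool's axes as they then stand; what a row does not reach is not made up. A row lasts 1/10 s, in which the tool goes at most 50 mm and 8.59 degrees, less where a joint would pass 70% of its speed; a pose out of reach is approached as far as the arm can. A call is refused whole if a number of a shift passes 5 or a number of a turn 1, either way. A call with a gripper value outside its range is refused whole. The fingers move at their own pace and stop on an object; the grip force is fixed at half the most. Time passes only in rows, so rows that do not move let the fingers close. It gives the time, the measured TCP pose, the force, the opening and the grip force at its end, in the units of the state.
- arm.get_obs(): the state, without advancing time (a new reading comes with each control period).
- camera(name): name is "scene" or "side" or "wrist"; returns a dict with "img" (400x640x3 uint8, red, green, blue), "depth" (400x640 float32, m along the optical axis (not along the pixel's ray), 0 where there is no reading), "fx", "fy", "cx", "cy" (pixels), "dist" ([k1, k2, p1, p2, k3] as OpenCV has them; the pictures are not rectified), "xyz" and "attitude" of the camera in the world; the wrist camera has in their place "hand_eye" (4x4, takes a point from camera to tool coordinates, whose origin is the TCP and whose axes are the flange's). Camera axes: x right, y down, z forward; pixel columns grow to the right and rows downward; lengths in m; the calibration is good to about 2 mm. A picture is of the moment at which its call begins: read the wrist's pose just before it.
- arm.close_job(): hands the job in; it is judged then, once.
Trained networks look in the newest picture that a camera, given by its name, has taken for a name from the list of things; names that differ only in an ending like _2 or _b are one class to them, and where a whole thing is asked for, a point or a joint stands for the part that bears it (a point fixed in the world has none). Each returns a list of dicts, best first, with "p" (0 to 1); they miss things now and then, are a little off and sometimes report something else, mostly with a low value. They report only what shows in the picture. A call takes as long as a camera call. They do not tell look-alikes from the thing itself.
- spotter.silhouettes(query, camera): "pixels" (400x640 bool, what is visible of it) and "location" ([column, row] in pixels, amid what is visible of it).
The state is a dict: "time_s": time; "q": joint angles; "joint_vel": joint speeds; "joint_efforts": joint torques, N m; "tcp_pos": TCP position; "ee_rot": TCP orientation; "wrist_force": force on the tool from outside, world axes, zero at the start; "torque": the same for the moment, N m; "gripper_width": finger opening in m; "grip_force": force on a finger pad.
Only numpy, scipy, OpenCV 4.12 (cv2) and the standard library are available. Lean on these libraries where they do the work, as an engineer would, in place of code of your own. Each camera call takes 0.05 s, during which the arm holds its last target. There are 200 camera calls.

## Working session

There is one attempt and no reset: what is moved stays moved. The work goes in short steps, Python scripts to look and compute and a shell command to move; the robot and the scene stay as the last step left them, time stands still between calls to the robot, and variables do not carry over. Pictures are saved under pics/ and viewed, at most 14 in all, crops included, and the job is handed in when it is done.

```bash
mkdir -p pics; ls; cat > h.py <<'E'
import numpy as np, cv2
from scipy.spatial.transform import Rotation as R
from plant import arm, camera, spotter
def pose(c,o=None):
    if "hand_eye" in c:
        T=np.eye(4); q=o["ee_rot"]; T[:3,:3]=R.from_quat([q[1],q[2],q[3],q[0]]).as_matrix(); T[:3,3]=o["tcp_pos"]
        return T@np.array(c["hand_eye"])
    T=np.eye(4); a=np.array(c["attitude"],float)
    T[:3,:3]=a if a.shape==(3,3) else R.from_quat([a[1],a[2],a[3],a[0]]).as_matrix(); T[:3,3]=c["xyz"]; return T
def shot(name):
    o=arm.get_obs(); c=camera(name); return c,pose(c,o)
def cloud(c,T,mask):
    m=mask&(c["depth"]>0); v,u=np.nonzero(m); K=np.array([[c["fx"],0,c["cx"]],[0,c["fy"],c["cy"]],[0,0,1.]])
    n=cv2.undistortPoints(np.c_[u,v].astype(np.float64)[:,None],K,np.array(c["dist"],float))[:,0]
    d=c["depth"][v,u]; return np.c_[n*d[:,None],d]@T[:3,:3].T+T[:3,3]
def save(c,fn): cv2.imwrite(fn,c["img"][:,:,::-1])
E
python3 - <<'E'
from h import *
for n in ["scene","side","wrist"]:
    c,T=shot(n); save(c,f"pics/{n}0.png"); print(n,T.round(3).tolist(), c["fx"],c["dist"])
    for q in ["cup","strainer_blue","strainer_white","strainer_yellow","lid","strainer_red","vial_green","vial_redcap","timer"]:
        for r in spotter.silhouettes(q,n):
            P=cloud(c,T,r["pixels"])
            if len(P): 
                top=P[P[:,2]>np.percentile(P[:,2],95)-.006]
                print(" ",q,round(r["p"],2),np.round(r["location"]),len(P),"med",np.median(P,0).round(3),"topmid",((top.min(0)+top.max(0))/2).round(3),"ext",(top.max(0)-top.min(0)).round(3))
E
```

```text
pics
scene [[0.496, -0.57, 0.655, -0.43], [-0.868, -0.319, 0.38, -0.733], [-0.008, -0.757, -0.653, 0.981], [0.0, 0.0, 0.0, 1.0]] 430.0346749804299 [-0.05581645  0.          0.          0.          0.        ]
  cup 0.92 [246. 176.] 369 med [0.547 0.133 0.023] topmid [0.56  0.142 0.048] ext [0.055 0.057 0.011]
  strainer_blue 0.78 [334. 238.] 240 med [ 0.435 -0.292  0.022] topmid [ 0.433 -0.294  0.037] ext [0.053 0.051 0.01 ]
  strainer_white 0.76 [262. 206.] 217 med [ 0.442 -0.011  0.022] topmid [ 0.439 -0.012  0.034] ext [0.056 0.051 0.008]
  strainer_yellow 0.81 [464. 300.] 352 med [ 0.392 -0.72   0.022] topmid [ 0.387 -0.719  0.036] ext [0.054 0.053 0.008]
  strainer_yellow 0.71 [361. 214.] 223 med [ 0.57  -0.329  0.023] topmid [ 0.567 -0.329  0.035] ext [0.054 0.053 0.008]
  strainer_yellow 0.68 [394. 219.] 201 med [ 0.604 -0.424  0.023] topmid [ 0.597 -0.424  0.035] ext [0.052 0.052 0.009]
  strainer_yellow 0.66 [421. 288.] 334 med [ 0.373 -0.604  0.021] topmid [ 0.367 -0.605  0.035] ext [0.053 0.052 0.008]
  lid 0.22 [195. 184.] 180 med [0.437 0.29  0.021] topmid [0.435 0.294 0
[... 1967 characters left out ...]
7, 0.076], [0.001, 0.267, -0.964, 0.385], [0.0, 0.0, 0.0, 1.0]] 276.03755821877843 [-0.02441659  0.          0.          0.          0.        ]
  cup 0.9 [274.  59.] 3850 med [0.568 0.142 0.027] topmid [0.564 0.145 0.048] ext [0.057 0.056 0.008]
  strainer_white 0.75 [184. 182.] 1569 med [ 0.437 -0.01   0.018] topmid [ 0.441 -0.009  0.034] ext [0.053 0.053 0.008]
  strainer_white 0.25 [270.  60.] 3688 med [0.568 0.142 0.027] topmid [0.564 0.145 0.048] ext [0.057 0.056 0.008]
  vial_redcap 0.59 [155.  51.] 1187 med [0.439 0.148 0.043] topmid [0.431 0.151 0.06 ] ext [0.022 0.023 0.008]
  timer 0.8 [291. 238.] 850 med [ 0.589 -0.086  0.038] topmid [ 0.587 -0.088  0.051] ext [0.015 0.052 0.007]
```

View pics/scene0.png

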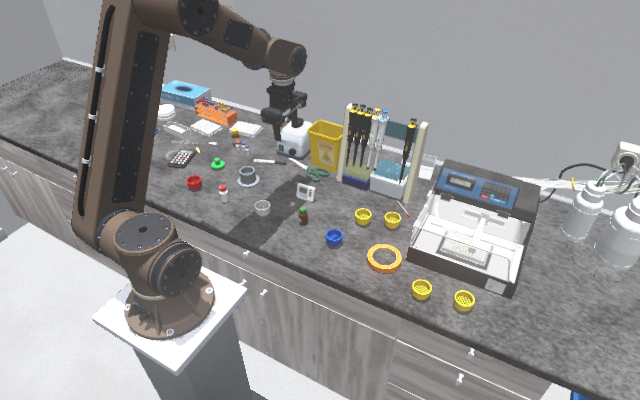

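View pics/side0.png

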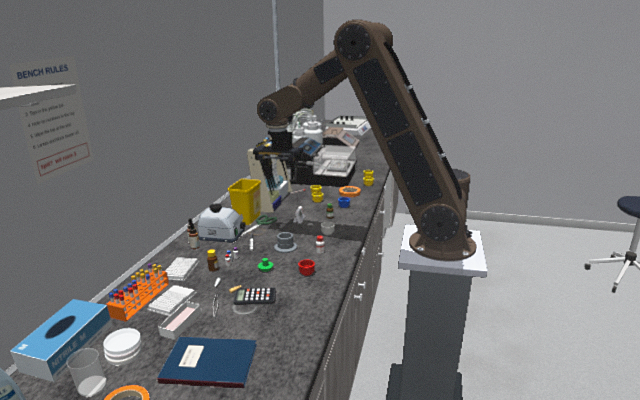

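View pics/wrist0.png

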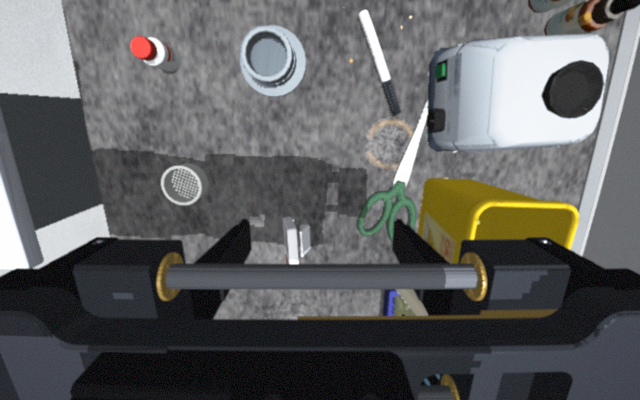

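```bash
cat >> h.py <<'E'
def fit(P,z0,z1):
    from scipy.optimize import least_squares
    Q=P[(P[:,2]>z0)&(P[:,2]<z1)]; c0=(Q.min(0)+Q.max(0))[:2]/2
    r=least_squares(lambda p:np.hypot(*(Q[:,:2]-p[:2]).T)-p[2],[*c0,.024],loss="soft_l1",f_scale=.002)
    return r.x.round(4),c0.round(4),len(Q)
def to(x,y,z):
    o=arm.get_obs(); q=o["ee_rot"]; M=R.from_quat([q[1],q[2],q[3],q[0]])
    d=M.inv().apply(np.array([x,y,z])-o["tcp_pos"])*100
    print("shift cm",d.round(2),"tilt/5deg",(M.inv()*R.from_matrix(M0)).as_rotvec(degrees=True).round(2)/5)
M0=np.array([[0,1,0],[1,0,0],[0,0,-1.]])
E
python3 - <<'E'
from h import *
o=arm.get_obs(); q=o["ee_rot"]; print(R.from_quat([q[1],q[2],q[3],q[0]]).as_matrix().round(3), np.round(o["tcp_pos"],4))
c,T=shot("wrist"); print(np.round(c["hand_eye"],3))
for n,h in [("cup",.05),("strainer_white",.036)]:
    r=spotter.silhouettes(n,"wrist")[0]; P=cloud(c,T,r["pixels"]); print(n,fit(P,h-.005,h+.004),np.percentile(P[:,2],98))
c,T=shot("scene"); P=cloud(c,T,c["depth"]>0)
P=P[(P[:,2]>.07)&(P[:,2]<.5)&(P[:,0]<.9)&(P[:,0]>.3)]
for y in np.arange(-.6,.5,.05):
    s=P[abs(P[:,1]-y)<.025]; print(round(y,2),[(round(x,2),round(s[abs(s[:,0]-x)<.025][:,2].max(),2)) for x in np.arange(.35,.9,.05) if (abs(s[:,0]-x)<.025).sum()>3])
E
```

```text
[[ 0.  1.  0.]
 [ 1. -0. -0.]
 [-0.  0. -1.]] [0.625  0.     0.2147]
[[-0.001 -0.964 -0.267  0.076]
 [ 1.    -0.001  0.     0.   ]
 [-0.001 -0.267  0.964 -0.17 ]
 [ 0.     0.     0.     1.   ]]
cup (array([0.5642, 0.1446, 0.0257]), array([0.5641, 0.1449]), 862) 0.050576501661533796
strainer_white (array([ 0.442 , -0.0085,  0.0246]), array([ 0.4415, -0.0094]), 429) 0.03654551737097687
-0.6 [(np.float64(0.45), np.float64(0.16)), (np.float64(0.5), np.float64(0.16)), (np.float64(0.55), np.float64(0.16)), (np.float64(0.6), np.float64(0.16)), (np.float64(0.65), np.float64(0.18)), (np.float64(0.7), np.float64(0.2)), (np.float64(0.75), np.float64(0.2))]
-0.55 [(np.float64(0.45), np.float64(0.16)), (np.float64(0.5), np.float64(0.16)), (np.float64(0.55), np.float64(0.16)), (np.float64(0.6), np.float64(0.16)), (np.float64(0.65), np.float64(0.18)), (np.float64(0.7), np.float64(0.2)), (np.float64(0.75), np.float64(0.2))]
-0.5 [(np.float64(0.55), np.float64(0.16)), (np.float64(0.6), np.float64(0.16)), (np.float64(0.65), np.float64(0.17)), (np.float64(0.7), np.float64(0.2)), (np.float64(0.75), np.f
[... 996 characters left out ...]
5)), (np.float64(0.55), np.float64(0.39)), (np.float64(0.6), np.float64(0.45)), (np.float64(0.65), np.float64(0.4)), (np.float64(0.7), np.float64(0.34)), (np.float64(0.75), np.float64(0.16)), (np.float64(0.8), np.float64(0.16)), (np.float64(0.85), np.float64(0.16))]
0.05 [(np.float64(0.55), np.float64(0.39)), (np.float64(0.6), np.float64(0.44)), (np.float64(0.75), np.float64(0.08)), (np.float64(0.8), np.float64(0.1)), (np.float64(0.85), np.float64(0.12))]
0.1 [(np.float64(0.75), np.float64(0.08)), (np.float64(0.8), np.float64(0.1)), (np.float64(0.85), np.float64(0.13))]
0.15 [(np.float64(0.8), np.float64(0.1)), (np.float64(0.85), np.float64(0.1))]
0.2 []
0.25 []
0.3 []
0.35 []
0.4 []
0.45 []
```

```bash
python3 -m pendant '{"steps":[{"hand":1,"linear":[-2,-1.4,0.6],"turn":[0,0,0]},{"hand":1,"linear":[-3.5,-2.4,0.6],"turn":[0,0,0]},{"hand":1,"linear":[-3.5,-2.4,0.6],"turn":[0,0,0]},{"hand":1,"linear":[-3.5,-2.4,0.6],"turn":[0,0,0]},{"hand":1,"linear":[-3.5,-2.4,0.6],"turn":[0,0,0]},{"hand":1,"linear":[-3.5,-2.4,0.6],"turn":[0,0,0]},{"hand":1,"linear":[-3.5,-2.4,0.6],"turn":[0,0,0]},{"hand":1,"linear":[-3.5,-1.6,0.6],"turn":[0,0,0]},{"hand":1,"linear":[-2.5,-0.7,0.6],"turn":[0,0,0]},{"hand":1,"linear":[0,0,0],"turn":[0,0,0]},{"hand":1,"linear":[0,0,0],"turn":[0,0,0]}]}'
cat > look.py <<'E'
import sys
from h import *
n,h=sys.argv[1],float(sys.argv[2])
c,T=shot("wrist"); 
if len(sys.argv)>3: save(c,sys.argv[3])
for r in spotter.silhouettes(n,"wrist"):
    P=cloud(c,T,r["pixels"]); print(n,round(r["p"],2),np.round(r["location"]),*fit(P,h-.005,h+.004),np.percentile(P[:,2],[2,98]).round(4))
print(np.round(arm.get_obs()["tcp_pos"],4))
E
python3 look.py strainer_blue .036 pics/w1.png
```

```text
time_s: 2.8
tcp_pos: [0.4439, -0.29, 0.1606]
ee_rot: [-0.0, 0.708, 0.707, 0.0]
wrist_force: [0.1, 1.0, 0.3]
gripper_width: 0.0952
grip_force: 0.0
strainer_blue 0.94 [314. 188.] [ 0.434  -0.2899  0.0246] [ 0.434  -0.2906] 541 [0.0135 0.0367]
[ 0.4444 -0.2892  0.1609]
```

```bash
python3 -m pendant '{"steps":[{"hand":1,"linear":[0,-0.5,2],"turn":[0,0,0]},{"hand":1,"linear":[0,-0.5,4],"turn":[0,0,0]},{"hand":1,"linear":[0,0,4],"turn":[0,0,0]},{"hand":1,"linear":[0,0,3],"turn":[0,0,0]},{"hand":1,"linear":[0,0,1.6],"turn":[0,0,0]},{"hand":1,"linear":[0,0,0],"turn":[0,0,0]},{"hand":0,"linear":[0,0,0],"turn":[0,0,0]},{"hand":0,"linear":[0,0,0],"turn":[0,0,0]},{"hand":0,"linear":[0,0,0],"turn":[0,0,0]},{"hand":0,"linear":[0,0,0],"turn":[0,0,0]},{"hand":0,"linear":[0,0,0],"turn":[0,0,0]},{"hand":0,"linear":[0,0,0],"turn":[0,0,0]}]}'
```

```text
time_s: 4.1
tcp_pos: [0.4341, -0.2901, 0.0149]
ee_rot: [0.0, 0.707, 0.707, 0.0]
wrist_force: [0.9, 0.2, 2.1]
gripper_width: 0.0528
grip_force: 18.4
```

```bash
python3 -m pendant '{"steps":[{"hand":0,"linear":[0,0,0],"turn":[0,0,0]},{"hand":0,"linear":[0,0,0],"turn":[0,0,0]},{"hand":0,"linear":[0,0,-1],"turn":[0,0,0]},{"hand":0,"linear":[0,0,-3],"turn":[0,0,0]},{"hand":0,"linear":[0,0,-3],"turn":[0,0,0]},{"hand":0,"linear":[1,0.3,-3],"turn":[0,0,0]},{"hand":0,"linear":[2.5,0.7,-1],"turn":[0,0,0]},{"hand":0,"linear":[4,1.2,0],"turn":[0,0,0]},{"hand":0,"linear":[4,1.2,0],"turn":[0,0,0]},{"hand":0,"linear":[4,1.2,0],"turn":[0,0,0]},{"hand":0,"linear":[4,1.2,0],"turn":[0,0,0]},{"hand":0,"linear":[4,1.2,0],"turn":[0,0,0]}]}'
python3 -m pendant '{"steps":[{"hand":0,"linear":[4,1.2,0],"turn":[0,0,0]},{"hand":0,"linear":[4,1.2,0],"turn":[0,0,0]},{"hand":0,"linear":[4,1.2,0],"turn":[0,0,0]},{"hand":0,"linear":[4,1.2,0],"turn":[0,0,0]},{"hand":0,"linear":[2.5,0.8,0],"turn":[0,0,0]},{"hand":0,"linear":[1,0.3,0],"turn":[0,0,0]},{"hand":0,"linear":[0,0,0],"turn":[0,0,0]},{"hand":0,"linear":[0,0,0],"turn":[0,0,0]},{"hand":0,"linear":[0,0,0],"turn":[0,0,0]}]}'
python3 - <<'E'
from h import *
c,T=shot("wrist"); save(c,"pics/w2.png")
for n,h in [("strainer_blue",.142),("cup",.05)]:
  for r in spotter.silhouettes(n,"wrist"):
    P=cloud(c,T,r["pixels"]); print(n,round(r["p"],2),np.percentile(P[:,2],[2,98]).round(4),(np.array(fit(P,h-.005,h+.004),object)))
print(np.round(arm.get_obs()["tcp_pos"],4)); to(.5642,.1447,.12)
E
```

```text
time_s: 5.3
tcp_pos: [0.5042, -0.0533, 0.1253]
ee_rot: [0.0, 0.707, 0.707, 0.0]
wrist_force: [0.0, -0.6, -0.1]
gripper_width: 0.0522
grip_force: 30.0
time_s: 6.2
tcp_pos: [0.5628, 0.1388, 0.1248]
ee_rot: [-0.0, 0.708, 0.707, -0.0]
wrist_force: [0.7, -0.2, -0.8]
gripper_width: 0.0519
grip_force: 30.0
strainer_blue 0.64 [0.1226 0.1464] [array([0.5632, 0.1398, 0.0241]) array([0.5633, 0.1456]) 1064]Traceback (most recent call last):
  File "<stdin>", line 5, in <module>
  File "h.py", line 19, in fit
    Q=P[(P[:,2]>z0)&(P[:,2]<z1)]; c0=(Q.min(0)+Q.max(0))[:2]/2
                                      ~~~~~^^^
    return umr_minimum(a, axis, None, out, keepdims, initial, where)
ValueError: zero-size array to reduction operation minimum which has no identity
```

View pics/w2.png

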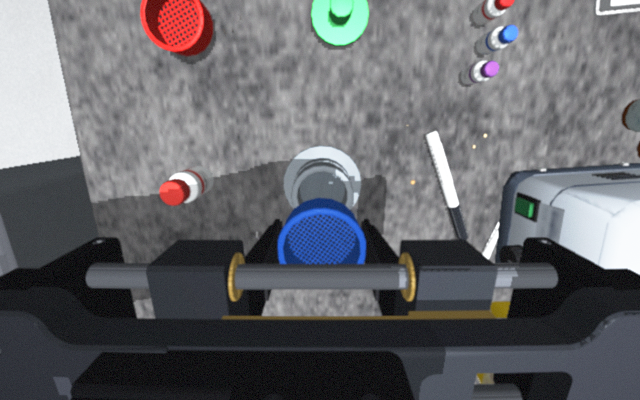

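```bash
python3 -m pendant '{"steps":[{"hand":0,"linear":[0.5,0.12,1],"turn":[0,0,0]},{"hand":0,"linear":[0,0,2.5],"turn":[0,0,0]},{"hand":0,"linear":[0,0,1.5],"turn":[0,0,0]},{"hand":0,"linear":[0,0,0.5],"turn":[0,0,0]},{"hand":0,"linear":[0,0,0.4],"turn":[0,0,0]},{"hand":0,"linear":[0,0,0.3],"turn":[0,0,0]},{"hand":0,"linear":[0,0,0.3],"turn":[0,0,0]},{"hand":0,"linear":[0,0,0],"turn":[0,0,0]}]}'
```

```text
time_s: 7.1
tcp_pos: [0.5643, 0.145, 0.0597]
ee_rot: [0.0, 0.707, 0.707, 0.0]
wrist_force: [-0.5, -0.2, 0.0]
gripper_width: 0.0521
grip_force: 30.0
```

```bash
python3 -m pendant '{"steps":[{"hand":0,"linear":[0,0,0.3],"turn":[0,0,0]},{"hand":0,"linear":[0,0,0.2],"turn":[0,0,0]},{"hand":0,"linear":[0,0,0.1],"turn":[0,0,0]},{"hand":0,"linear":[0,0,0],"turn":[0,0,0]}]}'
```

```text
time_s: 7.5
tcp_pos: [0.5643, 0.1451, 0.0548]
ee_rot: [0.0, 0.707, 0.707, 0.0]
wrist_force: [-4.4, -1.3, 12.1]
gripper_width: 0.0523
grip_force: 30.0
```

```bash
python3 -m pendant '{"steps":[{"hand":1,"linear":[0,0,0],"turn":[0,0,0]},{"hand":1,"linear":[0,0,0],"turn":[0,0,0]},{"hand":1,"linear":[0,0,0],"turn":[0,0,0]},{"hand":1,"linear":[0,0,-1],"turn":[0,0,0]},{"hand":1,"linear":[0,0,-3.5],"turn":[0,0,0]},{"hand":1,"linear":[0,0,-4],"turn":[0,0,0]},{"hand":1,"linear":[0,0,-4],"turn":[0,0,0]},{"hand":1,"linear":[0,0,-2.5],"turn":[0,0,0]},{"hand":1,"linear":[0,0,0],"turn":[0,0,0]},{"hand":1,"linear":[0,0,0],"turn":[0,0,0]}]}'
python3 look.py strainer_blue .076 pics/w3.png
```

```text
time_s: 8.5
tcp_pos: [0.5641, 0.145, 0.2041]
ee_rot: [0.0, 0.707, 0.707, 0.0]
wrist_force: [-1.3, 0.4, 0.2]
gripper_width: 0.0949
grip_force: 0.0
strainer_blue 0.72 [324. 188.] [0.5648 0.1452 0.0246] [0.5648 0.1446] 526 [0.0534 0.0766]
[0.5637 0.1449 0.2028]
```

View pics/w3.png

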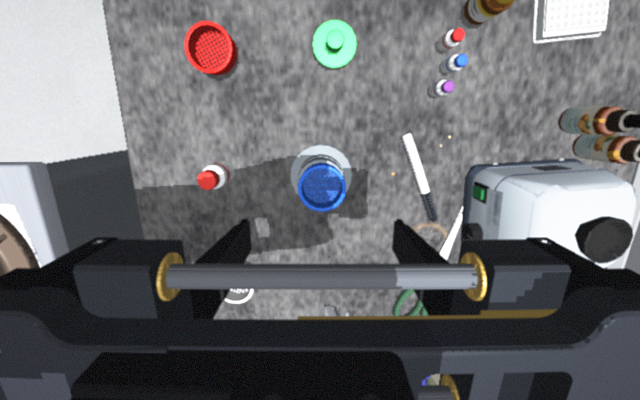

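```bash
python3 -m pendant '{"steps":[{"hand":1,"linear":[-2,-1.5,0],"turn":[0,0,0]},{"hand":1,"linear":[-3.5,-2.8,0],"turn":[0,0,0]},{"hand":1,"linear":[-3.5,-2.8,1],"turn":[0,0,0]},{"hand":1,"linear":[-3.4,-2.8,2],"turn":[0,0,0]},{"hand":1,"linear":[-2,-1.5,1.5],"turn":[0,0,0]},{"hand":1,"linear":[-1,-0.8,0],"turn":[0,0,0]},{"hand":1,"linear":[0,0,0],"turn":[0,0,0]},{"hand":1,"linear":[0,0,0],"turn":[0,0,0]}]}'
python3 look.py strainer_white .036
```

```text
time_s: 9.4
tcp_pos: [0.4432, -0.0087, 0.1591]
ee_rot: [0.0, 0.707, 0.707, 0.0]
wrist_force: [0.2, 0.5, 0.3]
gripper_width: 0.0949
grip_force: 0.0
strainer_white 0.9 [321. 187.] [ 0.4415 -0.0086  0.0246] [ 0.4412 -0.009 ] 554 [0.0133 0.0368]
[ 0.4432 -0.0083  0.159 ]
```

```bash
python3 -m pendant '{"steps":[{"hand":1,"linear":[0,-0.1,2],"turn":[0,0,0]},{"hand":1,"linear":[0,0,4],"turn":[0,0,0]},{"hand":1,"linear":[0,0,4],"turn":[0,0,0]},{"hand":1,"linear":[0,0,3],"turn":[0,0,0]},{"hand":1,"linear":[0,0,1.5],"turn":[0,0,0]},{"hand":1,"linear":[0,0,0],"turn":[0,0,0]},{"hand":0,"linear":[0,0,0],"turn":[0,0,0]},{"hand":0,"linear":[0,0,0],"turn":[0,0,0]},{"hand":0,"linear":[0,0,0],"turn":[0,0,0]},{"hand":0,"linear":[0,0,0],"turn":[0,0,0]},{"hand":0,"linear":[0,0,0],"turn":[0,0,0]},{"hand":0,"linear":[0,0,0],"turn":[0,0,0]}]}'
python3 -m pendant '{"steps":[{"hand":0,"linear":[0,0,0],"turn":[0,0,0]},{"hand":0,"linear":[0,0,0],"turn":[0,0,0]},{"hand":0,"linear":[0,0,-1],"turn":[0,0,0]},{"hand":0,"linear":[0,0,-3],"turn":[0,0,0]},{"hand":0,"linear":[0,0,-4],"turn":[0,0,0]},{"hand":0,"linear":[0,0,-4],"turn":[0,0,0]},{"hand":0,"linear":[2,1.5,-2],"turn":[0,0,0]},{"hand":0,"linear":[4,3,0],"turn":[0,0,0]},{"hand":0,"linear":[4,3,0],"turn":[0,0,0]},{"hand":0,"linear":[3,2.5,0],"turn":[0,0,0]},{"hand":0,"linear":[1.2,1.2,0],"turn":[0,0,0]},{"hand":0,"linear":[0,0,0],"turn":[0,0,0]}]}'
python3 look.py strainer_white .176
```

```text
time_s: 10.7
tcp_pos: [0.4413, -0.009, 0.0139]
ee_rot: [0.0, 0.707, 0.707, 0.0]
wrist_force: [0.2, 0.2, 1.5]
gripper_width: 0.0526
grip_force: 11.7
time_s: 11.9
tcp_pos: [0.5539, 0.1345, 0.1538]
ee_rot: [0.0, 0.706, 0.708, 0.0]
wrist_force: [-0.3, -0.8, -0.3]
gripper_width: 0.052
grip_force: 30.0
strainer_white 0.55 [319. 237.] [0.5542 0.1354 0.0243] [0.5543 0.1426] 1106 [0.1529 0.1763]Traceback (most recent call last):
  File "look.py", line 7, in <module>
    P=cloud(c,T,r["pixels"]); print(n,round(r["p"],2),np.round(r["location"]),*fit(P,h-.005,h+.004),np.percentile(P[:,2],[2,98]).round(4))
                                                                               ~~~^^^^^^^^^^^^^^^^^
  File "h.py", line 19, in fit
    Q=P[(P[:,2]>z0)&(P[:,2]<z1)]; c0=(Q.min(0)+Q.max(0))[:2]/2
                                      ~~~~~^^^
    return umr_minimum(a, axis, None, out, keepdims, initial, where)
ValueError: zero-size array to reduction operation minimum which has no identity
```

```bash
python3 -m pendant '{"steps":[{"hand":0,"linear":[1.15,1.13,0],"turn":[0,0,0]},{"hand":0,"linear":[0,0,1.5],"turn":[0,0,0]},{"hand":0,"linear":[0,0,2.5],"turn":[0,0,0]},{"hand":0,"linear":[0,0,1.5],"turn":[0,0,0]},{"hand":0,"linear":[0,0,0.5],"turn":[0,0,0]},{"hand":0,"linear":[0,0,0.3],"turn":[0,0,0]},{"hand":0,"linear":[0,0,0.3],"turn":[0,0,0]},{"hand":0,"linear":[0,0,0.2],"turn":[0,0,0]},{"hand":0,"linear":[0,0,0],"turn":[0,0,0]}]}'
```

```text
time_s: 12.9
tcp_pos: [0.5646, 0.1445, 0.0859]
ee_rot: [0.0, 0.707, 0.707, 0.0]
wrist_force: [0.4, 0.3, 0.5]
gripper_width: 0.0519
grip_force: 30.0
```

Commanded z is 0.087; the seat is at 0.081, and there is no contact so far.

```bash
python3 -m pendant '{"steps":[{"hand":0,"linear":[0,0,0.3],"turn":[0,0,0]},{"hand":0,"linear":[0,0,0.2],"turn":[0,0,0]},{"hand":0,"linear":[0,0,0.1],"turn":[0,0,0]},{"hand":0,"linear":[0,0,0],"turn":[0,0,0]}]}'
```

```text
time_s: 13.3
tcp_pos: [0.5645, 0.1445, 0.0799]
ee_rot: [0.0, 0.707, 0.707, 0.0]
wrist_force: [-0.8, -1.2, 3.5]
gripper_width: 0.052
grip_force: 30.0
```

```bash
python3 -m pendant '{"steps":[{"hand":0,"linear":[0,0,0.05],"turn":[0,0,0]},{"hand":1,"linear":[0,0,0],"turn":[0,0,0]},{"hand":1,"linear":[0,0,0],"turn":[0,0,0]},{"hand":1,"linear":[0,0,0],"turn":[0,0,0]},{"hand":1,"linear":[0,0,-1],"turn":[0,0,0]},{"hand":1,"linear":[0,0,-3.5],"turn":[0,0,0]},{"hand":1,"linear":[0,0,-4],"turn":[0,0,0]},{"hand":1,"linear":[0,0,-4],"turn":[0,0,0]},{"hand":1,"linear":[0,0,-2],"turn":[0,0,0]},{"hand":1,"linear":[0,0,0],"turn":[0,0,0]},{"hand":1,"linear":[0,0,0],"turn":[0,0,0]}]}'
python3 look.py strainer_white .102
```

```text
time_s: 14.4
tcp_pos: [0.5643, 0.1445, 0.2243]
ee_rot: [0.0, 0.707, 0.707, 0.0]
wrist_force: [0.4, -0.5, -1.0]
gripper_width: 0.0951
grip_force: 0.0
strainer_white 0.59 [324. 190.] [0.565  0.1449 0.0246] [0.5654 0.1445] 553 [0.0778 0.1027]
[0.564  0.1444 0.2231]
```

```bash
python3 -m pendant '{"steps":[{"hand":1,"linear":[-2,0,0],"turn":[0,0,0]},{"hand":1,"linear":[-4.5,0,0],"turn":[0,0,0]},{"hand":1,"linear":[-4.5,0,0],"turn":[0,0,0]},{"hand":1,"linear":[-4.5,0,0],"turn":[0,0,0]},{"hand":1,"linear":[-4.5,0,0.5],"turn":[0,0,0]},{"hand":1,"linear":[-4.5,0,1],"turn":[0,0,0]},{"hand":1,"linear":[-4.5,0,1],"turn":[0,0,0]},{"hand":1,"linear":[-4.5,0,1],"turn":[0,0,0]},{"hand":1,"linear":[-4.5,0.3,1],"turn":[0,0,0]},{"hand":1,"linear":[-4.5,0,1],"turn":[0,0,0]},{"hand":1,"linear":[-3,0,1],"turn":[0,0,0]},{"hand":1,"linear":[-1.8,0,0],"turn":[0,0,0]}]}'
python3 -m pendant '{"steps":[{"hand":1,"linear":[0,0,0],"turn":[0,0,0]},{"hand":1,"linear":[0,0,0],"turn":[0,0,0]}]}'
python3 look.py strainer_yellow .036 pics/w4.png
```

```text
time_s: 15.7
tcp_pos: [0.5663, -0.3303, 0.1563]
ee_rot: [-0.002, 0.708, 0.706, -0.0]
wrist_force: [-0.1, 0.6, -1.3]
gripper_width: 0.0953
grip_force: 0.0
time_s: 15.9
tcp_pos: [0.5675, -0.3277, 0.159]
ee_rot: [-0.0, 0.707, 0.707, 0.0]
wrist_force: [0.0, 0.2, -0.4]
gripper_width: 0.0951
grip_force: 0.0
strainer_yellow 0.88 [323. 187.] [ 0.5682 -0.3273  0.0246] [ 0.5681 -0.3278] 554 [0.0132 0.0367]
strainer_yellow 0.86 [347. 252.] [ 0.5997 -0.4193  0.0247] [ 0.5994 -0.4061] 224 [0.0119 0.0367]
[ 0.5678 -0.3271  0.1596]
```

View pics/w4.png

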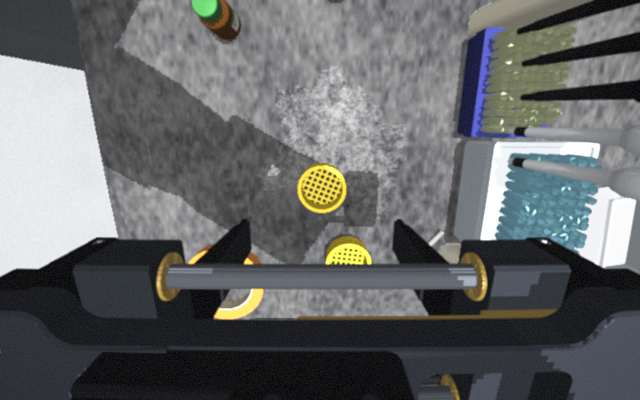

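```bash
python3 -m pendant '{"steps":[{"hand":1,"linear":[0.05,0.05,2],"turn":[0,0,0]},{"hand":1,"linear":[0,0,4],"turn":[0,0,0]},{"hand":1,"linear":[0,0,4],"turn":[0,0,0]},{"hand":1,"linear":[0,0,3],"turn":[0,0,0]},{"hand":1,"linear":[0,0,1.5],"turn":[0,0,0]},{"hand":1,"linear":[0,0,0],"turn":[0,0,0]},{"hand":0,"linear":[0,0,0],"turn":[0,0,0]},{"hand":0,"linear":[0,0,0],"turn":[0,0,0]},{"hand":0,"linear":[0,0,0],"turn":[0,0,0]},{"hand":0,"linear":[0,0,0],"turn":[0,0,0]},{"hand":0,"linear":[0,0,0],"turn":[0,0,0]},{"hand":0,"linear":[0,0,0],"turn":[0,0,0]}]}'
python3 -m pendant '{"steps":[{"hand":0,"linear":[0,0,0],"turn":[0,0,0]},{"hand":0,"linear":[0,0,0],"turn":[0,0,0]},{"hand":0,"linear":[0,0,-1],"turn":[0,0,0]},{"hand":0,"linear":[0,0,-3],"turn":[0,0,0]},{"hand":0,"linear":[0,0,-4],"turn":[0,0,0]},{"hand":0,"linear":[0,0,-4],"turn":[0,0,0]},{"hand":0,"linear":[1,0,-4],"turn":[0,0,0]},{"hand":0,"linear":[3,0,-1],"turn":[0,0,0]},{"hand":0,"linear":[4,0,0],"turn":[0,0,0]},{"hand":0,"linear":[4,0,0],"turn":[0,0,0]},{"hand":0,"linear":[4,0,0],"turn":[0,0,0]},{"hand":0,"linear":[4,0,0],"turn":[0,0,0]}]}'
python3 -m pendant '{"steps":[{"hand":0,"linear":[4,0,0],"turn":[0,0,0]},{"hand":0,"linear":[4,0,0],"turn":[0,0,0]},{"hand":0,"linear":[4,0,0],"turn":[0,0,0]},{"hand":0,"linear":[4,0,0],"turn":[0,0,0]},{"hand":0,"linear":[4,0,0],"turn":[0,0,0]},{"hand":0,"linear":[3,-0.1,0],"turn":[0,0,0]},{"hand":0,"linear":[2,-0.1,0],"turn":[0,0,0]},{"hand":0,"linear":[1,0,0],"turn":[0,0,0]},{"hand":0,"linear":[0,0,0],"turn":[0,0,0]},{"hand":0,"linear":[0,0,0],"turn":[0,0,0]}]}'
sed -i 's/P=cloud(c,T,r\["pixels"\]);/P=cloud(c,T,r["pixels"])\n    if not ((P[:,2]>h-.005)\&(P[:,2]<h+.004)).sum()>20: continue\n   /' look.py
python3 look.py strainer_yellow .193
```

```text
time_s: 17.2
tcp_pos: [0.5681, -0.3281, 0.0144]
ee_rot: [0.0, 0.707, 0.707, 0.0]
wrist_force: [0.6, 0.0, 1.9]
gripper_width: 0.0527
grip_force: 12.2
time_s: 18.4
tcp_pos: [0.5677, -0.1264, 0.1848]
ee_rot: [0.0, 0.707, 0.707, 0.0]
wrist_force: [0.0, 0.9, -1.0]
gripper_width: 0.052
grip_force: 30.0
time_s: 19.4
tcp_pos: [0.5661, 0.1314, 0.1843]
ee_rot: [0.0, 0.707, 0.707, -0.0]
wrist_force: [0.2, 0.2, -1.2]
gripper_width: 0.0518
grip_force: 30.0
strainer_yellow 0.81 [322. 234.] [0.5665 0.1337 0.0238] [0.5665 0.1355] 513 [0.183  0.2064]
[0.5661 0.131  0.1842]
```

```bash
python3 -m pendant '{"steps":[{"hand":0,"linear":[1.2,-0.12,0],"turn":[0,0,0]},{"hand":0,"linear":[0,0,1.5],"turn":[0,0,0]},{"hand":0,"linear":[0,0,2.5],"turn":[0,0,0]},{"hand":0,"linear":[0,0,1.9],"turn":[0,0,0]},{"hand":0,"linear":[0,0,0.5],"turn":[0,0,0]},{"hand":0,"linear":[0,0,0.3],"turn":[0,0,0]},{"hand":0,"linear":[0,0,0.3],"turn":[0,0,0]},{"hand":0,"linear":[0,0,0.2],"turn":[0,0,0]},{"hand":0,"linear":[0,0,0],"turn":[0,0,0]}]}'
```

```text
time_s: 20.4
tcp_pos: [0.565, 0.144, 0.1125]
ee_rot: [0.0, 0.707, 0.707, 0.0]
wrist_force: [-1.1, -0.1, -0.8]
gripper_width: 0.0519
grip_force: 30.0
```

```bash
python3 -m pendant '{"steps":[{"hand":0,"linear":[0,0,0.3],"turn":[0,0,0]},{"hand":0,"linear":[0,0,0.2],"turn":[0,0,0]},{"hand":0,"linear":[0,0,0.1],"turn":[0,0,0]},{"hand":0,"linear":[0,0,0],"turn":[0,0,0]}]}'
```

```text
time_s: 20.8
tcp_pos: [0.5648, 0.144, 0.1063]
ee_rot: [0.0, 0.707, 0.707, 0.0]
wrist_force: [-1.0, -0.2, 3.3]
gripper_width: 0.0515
grip_force: 30.0
```

```bash
python3 -m pendant '{"steps":[{"hand":0,"linear":[0,0,0.05],"turn":[0,0,0]},{"hand":1,"linear":[0,0,0],"turn":[0,0,0]},{"hand":1,"linear":[0,0,0],"turn":[0,0,0]},{"hand":1,"linear":[0,0,0],"turn":[0,0,0]},{"hand":1,"linear":[0,0,-1],"turn":[0,0,0]},{"hand":1,"linear":[0,0,-3.5],"turn":[0,0,0]},{"hand":1,"linear":[0,0,-4],"turn":[0,0,0]},{"hand":1,"linear":[0,0,-4],"turn":[0,0,0]},{"hand":1,"linear":[0,0,-2],"turn":[0,0,0]},{"hand":1,"linear":[0,0,0],"turn":[0,0,0]},{"hand":1,"linear":[0,0,0],"turn":[0,0,0]}]}'
python3 look.py strainer_yellow .128;python3 look.py lid .038
```

```text
time_s: 21.9
tcp_pos: [0.5646, 0.144, 0.2508]
ee_rot: [0.0, 0.707, 0.707, 0.0]
wrist_force: [0.3, 0.5, 0.1]
gripper_width: 0.0954
grip_force: 0.0
[0.5643 0.1439 0.2496]
lid 0.71 [331.  51.] [0.5801 0.3046 0.0069] [0.58   0.3049] 217 [-0.0001  0.0388]
[0.5645 0.144  0.2495]
```

```bash
python3 - <<'E'
from h import *
c,T=shot("wrist"); save(c,"pics/w5.png"); P=cloud(c,T,c["depth"]>0)
print([ (round(r["p"],2),r["location"]) for r in spotter.silhouettes("strainer_yellow","wrist")])
P=P[np.hypot(P[:,0]-.565,P[:,1]-.145)<.029]; print(np.percentile(P[:,2],[2,50,90,98,100]),fit(P,.122,.135))
E
```

```text
[(0.95, [321.5, 186.5])]
[0.07701278 0.3685907  0.37915283 0.38067887 0.38126101] (array([0.5655, 0.1449, 0.0246]), array([0.5654, 0.1445]), 575)
```

View pics/w5.png

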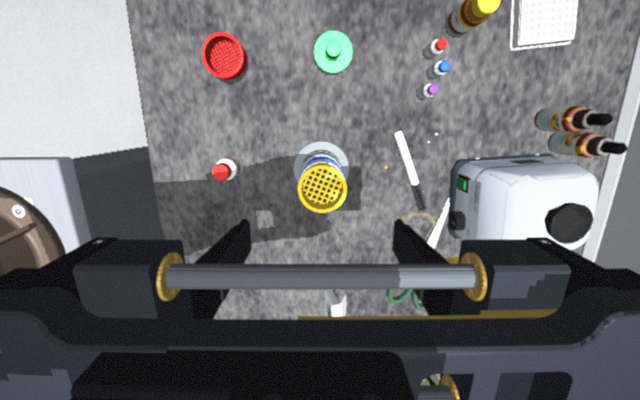

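```bash
python3 -m pendant '{"steps":[{"hand":1,"linear":[2,0,0],"turn":[0,0,0]},{"hand":1,"linear":[4,0.5,0],"turn":[0,0,0]},{"hand":1,"linear":[4,0.5,0],"turn":[0,0,0]},{"hand":1,"linear":[4,0.5,2],"turn":[0,0,0]},{"hand":1,"linear":[2,0,4],"turn":[0,0,0]},{"hand":1,"linear":[0,0,3],"turn":[0,0,0]},{"hand":1,"linear":[0,0,0],"turn":[0,0,0]},{"hand":1,"linear":[0,0,0],"turn":[0,0,0]}]}'
python3 look.py lid .038 pics/w6.png
```

```text
time_s: 23.0
tcp_pos: [0.58, 0.3039, 0.1609]
ee_rot: [-0.0, 0.707, 0.707, -0.0]
wrist_force: [0.1, -0.3, 0.0]
gripper_width: 0.095
grip_force: 0.0
lid 0.93 [319. 186.] [0.5799 0.306  0.0068] [0.5795 0.3058] 251 [0.0139 0.0385]
lid 0.25 [309. 297.] [0.5638 0.1456 0.0288] [0.5642 0.1625] 186 [0.0052 0.0501]
[0.5807 0.3039 0.1625]
```

```bash
python3 -m pendant '{"steps":[{"hand":1,"linear":[0.2,0,2],"turn":[0,0,0]},{"hand":1,"linear":[0,0,4],"turn":[0,0,0]},{"hand":1,"linear":[0,0,4],"turn":[0,0,0]},{"hand":1,"linear":[0,0,2.8],"turn":[0,0,0]},{"hand":1,"linear":[0,0,1.5],"turn":[0,0,0]},{"hand":1,"linear":[0,0,0],"turn":[0,0,0]},{"hand":0,"linear":[0,0,0],"turn":[0,0,0]},{"hand":0,"linear":[0,0,0],"turn":[0,0,0]},{"hand":0,"linear":[0,0,0],"turn":[0,0,0]},{"hand":0,"linear":[0,0,0],"turn":[0,0,0]},{"hand":0,"linear":[0,0,0],"turn":[0,0,0]},{"hand":0,"linear":[0,0,0],"turn":[0,0,0]}]}'
python3 -m pendant '{"steps":[{"hand":0,"linear":[0,0,0],"turn":[0,0,0]},{"hand":0,"linear":[0,0,0],"turn":[0,0,0]},{"hand":0,"linear":[0,0,0],"turn":[0,0,0]},{"hand":0,"linear":[0,0,0],"turn":[0,0,0]},{"hand":0,"linear":[0,0,0],"turn":[0,0,0]},{"hand":0,"linear":[0,0,0],"turn":[0,0,0]}]}'
```

```text
time_s: 24.3
tcp_pos: [0.5799, 0.3061, 0.0179]
ee_rot: [0.0, 0.707, 0.707, 0.0]
wrist_force: [0.2, 0.1, -0.4]
gripper_width: 0.0524
grip_force: 0.0
time_s: 24.9
tcp_pos: [0.5798, 0.306, 0.0176]
ee_rot: [0.0, 0.707, 0.707, 0.0]
wrist_force: [-0.3, 0.8, 0.2]
gripper_width: 0.019
grip_force: 30.0
```

```bash
python3 -m pendant '{"steps":[{"hand":0,"linear":[0,0,-1],"turn":[0,0,0]},{"hand":0,"linear":[0,0,-3],"turn":[0,0,0]},{"hand":0,"linear":[0,0,-4],"turn":[0,0,0]},{"hand":0,"linear":[0,0,-4],"turn":[0,0,0]},{"hand":0,"linear":[0,0,-4],"turn":[0,0,0]},{"hand":0,"linear":[-1,0,-3],"turn":[0,0,0]},{"hand":0,"linear":[-3,-0.4,-0.6],"turn":[0,0,0]},{"hand":0,"linear":[-4,-0.4,0],"turn":[0,0,0]},{"hand":0,"linear":[-4,-0.4,0],"turn":[0,0,0]},{"hand":0,"linear":[-3,-0.25,0],"turn":[0,0,0]},{"hand":0,"linear":[-1,0,0],"turn":[0,0,0]},{"hand":0,"linear":[0,0,0],"turn":[0,0,0]}]}'
python3 - <<'E'
from h import *
c,T=shot("wrist"); save(c,"pics/w7.png"); print(np.round(arm.get_obs()["tcp_pos"],4))
for r in spotter.silhouettes("lid","wrist"):
    P=cloud(c,T,r["pixels"]); print(round(r["p"],2),r["location"],len(P),np.percentile(P[:,2],[2,30,50,70,98]).round(4),P.min(0).round(4),P.max(0).round(4))
    Q=P[(P[:,2]>.207)&(P[:,2]<.216)]
    if len(Q)>50: # disc edge fit: farthest points toward +y
        from scipy.optimize import least_squares
        b=[Q[abs(Q[:,0]-x)<.0015] for x in np.arange(.543,.589,.003)]; e=np.array([s[s[:,1].argmax()] for s in b if len(s)])
        print(least_squares(lambda p:np.hypot(e[:,0]-p[0],e[:,1]-p[1])-.026,[.565,.145],loss="soft_l1",f_scale=.001).x.round(4), len(e))
E
```

```text
time_s: 26.1
tcp_pos: [0.5655, 0.1451, 0.2144]
ee_rot: [0.0, 0.708, 0.706, 0.0]
wrist_force: [0.9, 0.5, 0.5]
gripper_width: 0.0192
grip_force: 30.0
[0.5656 0.1461 0.2142]
0.67 [318.6, 223.0] 2923 [0.2093 0.2121 0.2127 0.2283 0.2356] [ 0.5081  0.0443 -0.0014] [0.6229 0.1805 0.2971]
[0.5661 0.1442] 16
```

View pics/w7.png

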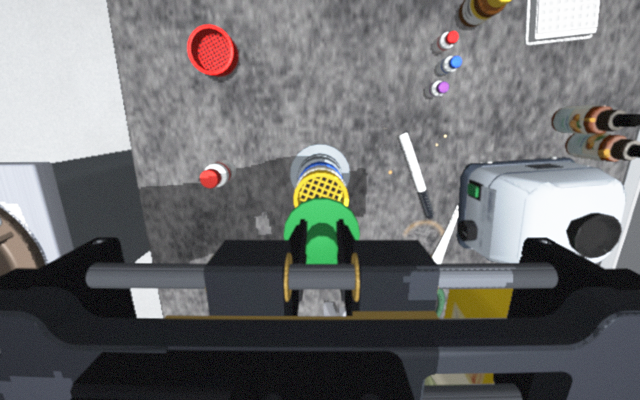

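```bash
python3 -m pendant '{"steps":[{"hand":0,"linear":[0.05,-0.05,1.5],"turn":[0,0,0]},{"hand":0,"linear":[0,0,2.5],"turn":[0,0,0]},{"hand":0,"linear":[0,0,1.9],"turn":[0,0,0]},{"hand":0,"linear":[0,0,0.5],"turn":[0,0,0]},{"hand":0,"linear":[0,0,0.3],"turn":[0,0,0]},{"hand":0,"linear":[0,0,0.3],"turn":[0,0,0]},{"hand":0,"linear":[0,0,0.2],"turn":[0,0,0]},{"hand":0,"linear":[0,0,0],"turn":[0,0,0]}]}'
```

```text
time_s: 27.0
tcp_pos: [0.565, 0.1466, 0.142]
ee_rot: [0.0, 0.707, 0.707, 0.0]
wrist_force: [-0.5, 0.4, -0.5]
gripper_width: 0.0189
grip_force: 30.0
```

```bash
python3 -m pendant '{"steps":[{"hand":0,"linear":[0,0,0.3],"turn":[0,0,0]},{"hand":0,"linear":[0,0,0.2],"turn":[0,0,0]},{"hand":0,"linear":[0,0,0.1],"turn":[0,0,0]},{"hand":0,"linear":[0,0,0],"turn":[0,0,0]}]}'
```

```text
time_s: 27.4
tcp_pos: [0.5648, 0.1465, 0.1356]
ee_rot: [0.0, 0.707, 0.707, 0.0]
wrist_force: [0.6, -0.0, 0.1]
gripper_width: 0.0191
grip_force: 30.0
```

```bash
python3 -m pendant '{"steps":[{"hand":0,"linear":[0,0,0.1],"turn":[0,0,0]},{"hand":0,"linear":[0,0,0],"turn":[0,0,0]}]}'
```

```text
time_s: 27.6
tcp_pos: [0.565, 0.1465, 0.1354]
ee_rot: [0.0, 0.707, 0.707, 0.0]
wrist_force: [-1.3, -0.9, 7.0]
gripper_width: 0.019
grip_force: 30.0
```

```bash
python3 -m pendant '{"steps":[{"hand":1,"linear":[0,0,0],"turn":[0,0,0]},{"hand":1,"linear":[0,0,0],"turn":[0,0,0]},{"hand":1,"linear":[0,0,0],"turn":[0,0,0]},{"hand":1,"linear":[0,0,0],"turn":[0,0,0]},{"hand":1,"linear":[0,0,-1],"turn":[0,0,0]},{"hand":1,"linear":[0,0,-3],"turn":[0,0,0]},{"hand":1,"linear":[0,0,-4],"turn":[0,0,0]},{"hand":1,"linear":[0,0,-4],"turn":[0,0,0]},{"hand":1,"linear":[0,0,-2],"turn":[0,0,0]},{"hand":1,"linear":[0,0,0],"turn":[0,0,0]}]}'
python3 look.py lid .156
python3 - <<'E'
from h import *
c,T=shot("side"); cv2.imwrite("pics/side1.png",cv2.resize(c["img"][190:310,210:370,::-1],None,fx=4,fy=4,interpolation=cv2.INTER_CUBIC))
for n in ["strainer_blue","strainer_white","strainer_yellow","lid"]:
    for r in spotter.silhouettes(n,"side"):
        P=cloud(c,T,r["pixels"]); print(n,round(r["p"],2),np.round(r["location"]),np.median(P,0).round(3),np.percentile(P[:,2],[3,97]).round(3))
c,T=shot("wrist")
for n,h in [("vial_redcap",.062),("strainer_red",.036),("timer",.054)]:
    for r in spotter.silhouettes(n,"wrist")[:1]: P=cloud(c,T,r["pixels"]); print(n,np.median(P,0).round(3))
E
```

```text
time_s: 28.6
tcp_pos: [0.5657, 0.1467, 0.2785]
ee_rot: [0.002, 0.707, 0.707, 0.002]
wrist_force: [0.1, 0.1, -0.7]
gripper_width: 0.0924
grip_force: 0.0
lid 0.92 [319. 187.] [0.5657 0.1465 0.0068] [0.566  0.1463] 250 [0.1317 0.1567]
[0.5645 0.1465 0.2748]
strainer_white 0.32 [282. 213.] [0.565 0.155 0.136] [0.129 0.157]
strainer_yellow 0.62 [285. 215.] [0.557 0.165 0.117] [0.105 0.129]
strainer_yellow 0.61 [368. 172.] [ 0.392 -0.698  0.03 ] [0.015 0.039]
strainer_yellow 0.58 [315. 186.] [ 0.601 -0.408  0.026] [0.003 0.039]
strainer_yellow 0.44 [370. 180.] [ 0.374 -0.587  0.026] [0.004 0.038]
lid 0.2 [307. 264.] [0.44  0.309 0.025] [0.003 0.038]
vial_redcap [0.437 0.155 0.045]
strainer_red [0.435 0.3   0.016]
timer [ 0.586 -0.083  0.035]
```

View pics/side1.png

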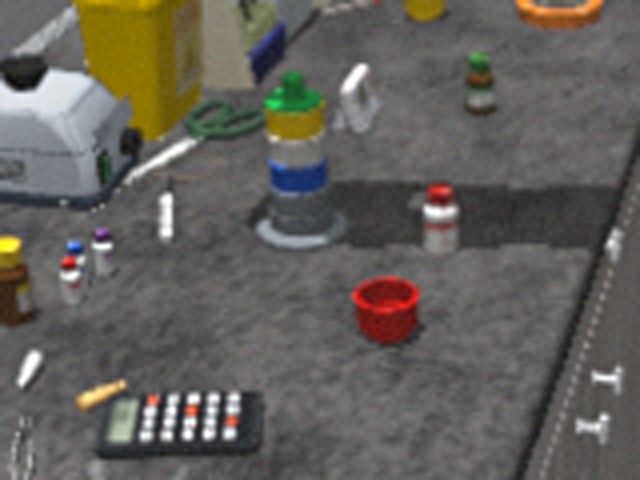

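The crop shows the cup, blue, white, yellow and green stacked straight at about (297,160). The lid top measures 0.156 m, which is the seated height, and the bystanders have not moved. I'm handing the job in.

```bash
python3 -m pendant '{"steps":[{"hand":1,"linear":[0,0,0],"turn":[0,0,0]},{"hand":1,"linear":[0,0,0],"turn":[0,0,0]},{"hand":1,"linear":[0,0,0],"turn":[0,0,0]}]}'; python3 -c "
from plant import arm; print(arm.close_job())"
```

```text
time_s: 29.45
tcp_pos: [0.5648, 0.1465, 0.2747]
ee_rot: [0.0, 0.707, 0.707, 0.0]
wrist_force: [-0.2, 0.0, 0.6]
gripper_width: 0.0951
grip_force: 0.0
the job is handed in; nothing more can be done
None
```

The cascade is built on the cup (blue, white, yellow, then the green lid), measured at its seated height, released, and handed in at 29.5 s with the spare, vials and timer untouched; no verdict came back.

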